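Brush the glasses and set them to warm

TASK

The glass warmer has been left on: first push its slider fully right to off, and keep it off while you handle the glasses. Take the brush and scrub every glass, working from the leftmost to the rightmost: down to the bottom, up without leaving the glass, and down to the bottom again. Hang the brush back in its holder, stand all the glasses upright on the steel hot plate, and finally slide the slider level with the little steel marker tab, leaving the tin, spice bottle and tea box alone.

Things in the scene. Friction and masses are not known exactly. Their poses are not given: they have to be found in the camera images.
- slider (a joint): position of the warmer's black slider grip in m, 0 = fully right (off, -y end) to 0.12 = fully left (+y of the warmer). It stays where it is left; about 1.5 N moves it.
- slider_top (a point): centre of the top of the slider grip, a black upright block 28 (x) x 20 (y) x 40 mm high on a 14 mm high aluminium track; its axes are the warmer's. The grip is pinched from above across its 20 mm (fingers closing along the warmer's y); the track's top is 40 mm below this point.
- marker_tab (a point): top of the small steel marker tab (14 x 8 x 6 mm, a dark line across it) on the flat rail in front of the slider's track, z about 32 mm, same axes as the warmer. It shows the warmth wanted: the slider is set when the middle of its grip is level with this tab along the warmer's y. Its place differs from start to start; leave it alone.
- warmer: glass warmer, fixed to the worktop, a black slab 178 (x) x 252 (y) mm; the front 68 mm (-x side) is a 24 mm high control strip with the slider's track (running along y, 44 mm in front of the origin, 170 mm long), the rest is the steel hot plate, 30 mm high. Origin: centre of its underside; x points to the back, y to the left, z up.
- plate (a point): centre of the top of the steel hot plate (106 x 246 mm, long along y) on which the glasses are to stand, room for three in a row along y (about 76 mm apart); axes as the warmer's, z up. The slider grip stands 81 mm in front (-x) of it. Cabinets hang 0.45 m above the worktop, behind (about x > 0.55) and to the left (about y > 0.38): keep the wrist low and near the robot.
- brush: glass brush hanging upright in its holder, 160 mm long: round white bristle head 29 mm in diameter and 52 mm long at the bottom, thin stem, grey drip disc 64 mm in diameter with its underside 78 mm above the bottom, then a round wooden handle of 20 mm diameter from 84 to 142 mm with a 23 mm thick end above it; rigid, 0.12 kg. Origin: centre of the bottom of the head, z up along the handle.
- brush_grip (a point): point on the brush's axis in the middle of the handle, 125 mm above the bottom of the head; a good place to grip from above.
- holder: white brush holder, a cup fixed to the worktop, 72 mm in diameter at the foot, 86 mm high, mouth 48 mm inside and 56 mm outside. The brush hangs in it with its drip disc on the rim, the bottom of its head 8 mm above the worktop. Origin: centre of its underside.
- glass_a: square green glass tumbler, 71 x 71 mm at the rim, about 50 at the foot, 58 high, 0.1 kg; inner floor 48 mm wide, 16 mm above its underside. Grasp from above across two flats (50-70 mm). Origin: centre of its underside, z up, x and y square to its flats. The leftmost glass at the start (largest y); may be absent.
- glass_b: square green glass tumbler, 71 x 71 mm at the rim, about 50 at the foot, 58 high, 0.1 kg; inner floor 48 mm wide, 16 mm above its underside. Grasp from above across two flats (50-70 mm). Origin: centre of its underside, z up, x and y square to its flats. The middle place at the start; may be absent.
- glass_c: square green glass tumbler, 71 x 71 mm at the rim, about 50 at the foot, 58 high, 0.1 kg; inner floor 48 mm wide, 16 mm above its underside. Grasp from above across two flats (50-70 mm). Origin: centre of its underside, z up, x and y square to its flats. The rightmost glass at the start (smallest y), in front of the hob, whose edge stands up to 46 mm high from x = 0.41 on; may be absent.
- tin: bystander: food tin, 57 mm in diameter, 72 mm high, at the back. Origin: centre of its underside.
- spice_bottle: bystander: glass spice bottle with black cap, 52 mm in diameter, 100 mm high, at the back. Origin: centre of its underside.
- tea_box: bystander: black cardboard tea box, 68 x 136 x 69 mm, at the back. Origin: centre of its underside.

How it is judged:
On the way, in this order (a step that is already met when the one before it is completed fails the run):
1. the slider is pushed back to off, fully right (value of joint slider below 0.006 m), for 0.2 s.
2. the brush reaches the bottom of the leftmost glass (horizontal distance between brush and glass_a below 0.02 m and z of brush in the frame of glass_a between 0.005 and 0.028 m), for 0.05 s.
3. the brush is drawn up, still inside the leftmost glass (horizontal distance between brush and glass_a below 0.02 m and z of brush in the frame of glass_a between 0.038 and 0.062 m), for 0.05 s.
4. the brush is pushed down to the bottom again in the leftmost glass (all of step 2), for 0.05 s.
5. the brush reaches the bottom of the middle glass (horizontal distance between brush and glass_b below 0.02 m and z of brush in the frame of glass_b between 0.005 and 0.028 m), for 0.05 s.
6. the brush is drawn up, still inside the middle glass (horizontal distance between brush and glass_b below 0.02 m and z of brush in the frame of glass_b between 0.038 and 0.062 m), for 0.05 s.
7. the brush is pushed down to the bottom again in the middle glass (all of step 5), for 0.05 s.
8. the brush reaches the bottom of the rightmost glass (horizontal distance between brush and glass_c below 0.02 m and z of brush in the frame of glass_c between 0.005 and 0.028 m), for 0.05 s.
9. the brush is drawn up, still inside the rightmost glass (horizontal distance between brush and glass_c below 0.02 m and z of brush in the frame of glass_c between 0.038 and 0.062 m), for 0.05 s.
10. the brush is pushed down to the bottom again in the rightmost glass (all of step 8), for 0.05 s.
At the end, for the whole second after the job is handed in: every glass stands upright and at rest on the hot plate, its centre within 30 mm (x) and 95 mm (y) of the plate's centre; the brush hangs upright in its holder (within 15 mm of its axis, tilt under 0.1 rad); the slider grip is within 5 mm of the marker tab along the track (y of slider_top in the frame of marker_tab between -0.005 and 0.005 m and horizontal distance between brush and holder below 0.015 m and height (world z) of brush between 0.003 and 0.014 m and angle between brush's own z axis and vertical below 0.1 rad and x of glass_a in the frame of plate between -0.03 and 0.03 m and y of glass_a in the frame of plate between -0.095 and 0.095 m and z of glass_a in the frame of plate between -0.005 and 0.006 m and angle between each of glass_a, glass_b, glass_c's own z axis and vertical below 0.08 rad and linear speed of each of glass_a, glass_b, glass_c below 0.02 m/s and x of glass_b in the frame of plate between -0.03 and 0.03 m and y of glass_b in the frame of plate between -0.095 and 0.095 m and z of glass_b in the frame of plate between -0.005 and 0.006 m and x of glass_c in the frame of plate between -0.03 and 0.03 m and y of glass_c in the frame of plate between -0.095 and 0.095 m and z of glass_c in the frame of plate between -0.005 and 0.006 m); the robot touches nothing.
It fails at once if a glass is handled by the gripper while the warmer is on (slider more than 15 mm from off) (value of joint slider above 0.015 m and (contact force between the fingers and glass_a above 0.5 N or contact force between the fingers and glass_b above 0.5 N or contact force between the fingers and glass_c above 0.5 N)).
It fails at once if a glass is tipped over (angle between any of glass_a, glass_b, glass_c's own z axis and vertical above 0.9 rad).
It fails at once if a bystander (tin, spice bottle or tea box) is pushed away (distance of any of tin, spice_bottle, tea_box from where it was at the start of the episode above 0.03 m).
Of glass_a, glass_b, glass_c only 2 to 3 are there at a start; the rules pass over those that are not, and their reading is None.
At some moment in a run one of glass_a, glass_b, glass_c may be knocked a few centimetres aside while the robot is not near it.
It also fails if it takes over 210 s, if anything falls off the work surface, if the arm or the gripper's body presses on something with over 40 N, if the wrist force passes 120 N, or if a joint passes its speed limit or range.

ROBOT

A 7-joint arm with a two-finger parallel gripper is mounted at the origin on a cart in front of the work surface, level with it; the furniture and walls round the work are solid. World frame = base frame: x ahead of the robot, y to its left, z up, the work surface at z = 0. Lengths are in m, angles in rad, forces in N, time in s.
With the tool pointing down it reaches from about 0.425 to 0.875 m from the base axis. Payload 4.7 kg.
Tool frame: the origin (TCP) lies midway between the tips of the shut fingers; the grasp point (between the pads) lies 19 mm behind it; z points along the fingers, y is the line along which they close (so a half turn about z gives the same grasp; the last joint's range is limited). The gripper opens to 87 mm and grips with 3 to 60 N. Pads are 19 mm wide; open, the fingers measure 117 mm over their backs; the gripper's body (75 mm by 190 mm) begins 51 mm behind the grasp point.
Start: joints at [1.245, 0.321, -0.07, 1.45, 0.023, 1.371, -0.057], TCP at [0.217, -0.613, 0.223] pointing down, gripper open.
Joint ranges: [-2.86, 2.86], [-0.3, 2.09], [-1.38, 1.24], [0.06, 2.45], [-1.56, 4.7], [0.09, 2.05], [-2.69, 2.69]. Speed limits (rad/s): [2.57, 2.57, 3.14, 3.14, 3.14, 3.14, 3.14].

INTERFACE

Orientations are given as a rotation vector (axis times angle).
In Python, from bench import ctrl gives the robot as it stands. The module is installed in compiled form; this text tells all that it offers.
- The arm moves only by the shell command python3 -m handwheel 'ROWS' [FORCE]. ROWS is JSON, a list of rows, each a list of 7 numbers: the finger opening in m, from 0 to 0.087, then the shift along the tool's x, y, z in m, then the turn, a rotation vector about the tool's x, y, z in degrees. A call has 1 to 12 rows; each row shifts and turns the commanded pose from where the row before left it, along the tool's axes as they then stand; what a row does not reach is not made up. A row lasts 1/8 s, in which the tool goes at most 62.5 mm and 10.7 degrees, less where a joint would pass 70% of its speed; a pose out of reach is approached as far as the arm can. A call is refused whole if a number of a shift passes 0.0625 or a number of a turn 10.7, either way. A call with a gripper value outside its range is refused whole. The fingers move at their own pace and stop on an object; FORCE is the grip in N (left out, the last holds). Time passes only in rows, so rows that do not move let the fingers close. It gives the time, the measured TCP pose, the force, the opening and the grip force at its end, in the units of the state.
- ctrl.get_state(): the state, without advancing time (a new reading comes with each control period).
- ctrl.get_image(name): name is "scene" or "top" or "wrist"; returns (picture, depth): 384x512x3 uint8, blue, green, red; 384x512 float32, m along the optical axis (not along the pixel's ray), 0 where there is no reading.
- ctrl.camera_info(name): a dict with "intrinsics" (3x3 intrinsics, pixels), "R" (3x3) and "t" (3): a world point X has camera coordinates R X + t. Camera axes: x right, y down, z forward; pixel columns grow to the right and rows downward; lengths in m; the calibration is good to about 2 mm. The wrist camera is an equidistant fisheye: a pixel r from the principal point sees the ray r / f radians off the axis. A picture is of the moment at which its call begins: read the wrist's pose just before it. camera_info takes no time and is no camera call; for the wrist camera it gives the pose at the moment of the call.
- ctrl.close_job(): hands the job in; it is judged then, once.
The state is a dict: "time": time; "joint_positions": joint angles; "qd": joint speeds; "joint_torque": joint torques, N m; "position": TCP position; "tool_rot": TCP orientation; "ft_force": force on the tool from outside, world axes, zero at the start; "torque": the same for the moment, N m; "grip_width": opening from 0.0 (shut) to 1.0 (fully open); "grip_force": force on a finger pad.
Only numpy, scipy, OpenCV 4.12 (cv2) and the standard library are available. Lean on these libraries where they do the work, as an engineer would, in place of code of your own. Each camera call takes 0.05 s, during which the arm holds its last target. There are 200 camera calls.

## Working session

There is one attempt and no reset: what is moved stays moved. The work goes in short steps, Python scripts to look and compute and a shell command to move; the robot and the scene stay as the last step left them, time stands still between calls to the robot, and variables do not carry over. Pictures are saved under pics/ and viewed, at most 14 in all, crops included, and the job is handed in when it is done.

```bash
mkdir -p pics; ls; python3 - <<'E'
from bench import ctrl
import cv2,numpy as np
for n in("scene","top"):
    p,d=ctrl.get_image(n); cv2.imwrite(f"pics/{n}0.png",p); np.save(f"pics/{n}0.npy",d)
    i=ctrl.camera_info(n); print(n,np.round(i["intrinsics"],1).tolist(),np.round(i["R"],3).tolist(),np.round(i["t"],3).tolist())
a=cv2.imread("pics/scene0.png");b=cv2.imread("pics/top0.png")
s=ctrl.get_state();print(s["time"],s["position"],s["tool_rot"],s["grip_width"])
i=ctrl.camera_info("wrist");print(i)
E
```

```text
pics
scene [[499.4, 0.0, 257.5], [0.0, 499.4, 190.4], [0.0, 0.0, 1.0]] [[-0.189, -0.982, 0.012], [-0.78, 0.143, -0.609], [0.597, -0.125, -0.793]] [0.048, 0.464, 1.26]
top [[405.6, 0.0, 252.5], [0.0, 405.6, 192.3], [0.0, 0.0, 1.0]] [[-0.029, -0.999, 0.015], [-0.991, 0.027, -0.132], [0.132, -0.018, -0.991]] [-0.061, 0.531, 1.092]
0.1 [ 0.21642365 -0.61239233  0.22160282] [-3.09474547e+00 -5.30966393e-01  5.98405946e-04] 0.9967175618755189
{'intrinsics': array([[297.31863964,   0.        , 255.78269368],
       [  0.        , 297.31863964, 196.25411213],
       [  0.        ,   0.        ,   1.        ]]), 'R': array([[ 0.33403895, -0.94255149, -0.00383047],
       [-0.90311968, -0.32122236,  0.28494043],
       [-0.26980146, -0.09172183, -0.95853757]]), 't': array([-0.64875843, -0.03496885,  0.3921511 ])}
```

View pics/scene0.png

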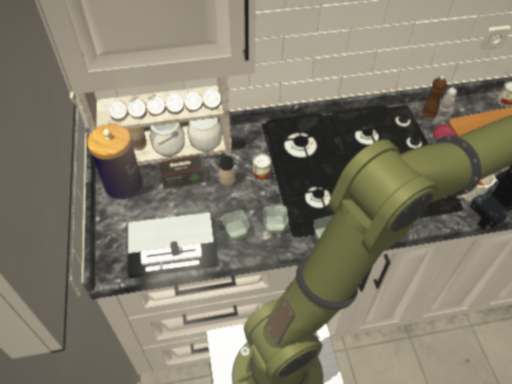

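View pics/top0.png

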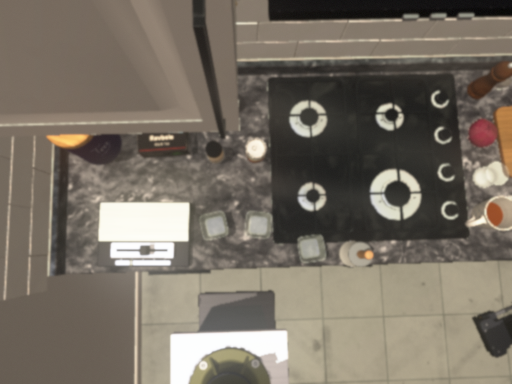

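The scene shows the warmer on the left (slider grip about 176,247) and glasses at about (235,223) and (275,217), with a third half hidden behind the arm at about (322,226). The top view shows the warmer at (144,235), slider at (148,251), glasses at (215,225), (258,224), (311,248), and the brush in its holder at about (357,253).

```bash
python3 - <<'E'
import cv2,numpy as np
b=cv2.imread("pics/top0.png");a=cv2.imread("pics/scene0.png")
c1=cv2.resize(b[195:275,90:200],None,fx=3.6,fy=3.6,interpolation=cv2.INTER_CUBIC) #396x288
c2=cv2.resize(a[205:285,120:230],None,fx=3.6,fy=3.6,interpolation=cv2.INTER_CUBIC)
c3=cv2.resize(b[200:275,190:390],None,fx=3.96,fy=3.96,interpolation=cv2.INTER_CUBIC)
def ticks(im,f,x0,y0,st=10):
    for x in range(0,int(im.shape[1]/f)+1,st): cv2.line(im,(int(x*f),0),(int(x*f),6),(0,0,255),1)
    for y in range(0,int(im.shape[0]/f)+1,st): cv2.line(im,(0,int(y*f)),(6,int(y*f)),(0,0,255),1)
    for x in range(0,int(im.shape[1]/f),20): cv2.putText(im,str(x0+x),(int(x*f),16),0,.33,(0,0,255),1)
    for y in range(0,int(im.shape[0]/f),20): cv2.putText(im,str(y0+y),(8,int(y*f)+4),0,.33,(0,0,255),1)
ticks(c1,3.6,90,195);ticks(c2,3.6,120,205);ticks(c3,3.96,190,200)
cv2.imwrite("pics/crop1.png",np.vstack([np.hstack([c1,c2]),c3[:, :792]]))
E
```

```text
(no output)
```

View pics/crop1.png

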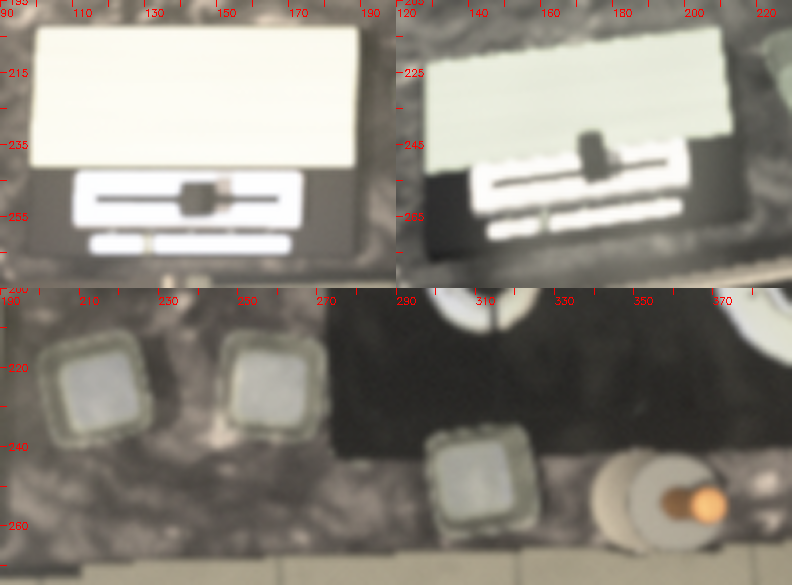

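The crop shows (full-image pixels, top view): plate corners about (100,202.5), (189.4,202.5), (188.6,241), (98,241); grip top (145,250) and marker tab (131,262). Glass rims are centred at (214.5,225), (259,225), (312,248.5), the brush's end cap is at (369,255) and its disc at (360.5,254). In the scene view, the grip top is at (173,244) and the tab at (161.5,266.5).

```bash
cat > h.py <<'E'
from bench import ctrl
import numpy as np, cv2
from scipy.spatial.transform import Rotation as Rn
def ray(n,px,info=None):
    i=info or ctrl.camera_info(n);K=i["intrinsics"];R=np.array(i["R"]);t=np.array(i["t"])
    v=np.array([(px[0]-K[0,2])/K[0,0],(px[1]-K[1,2])/K[1,1]])
    if n=="wrist":
        r=np.hypot(*v);d=np.array([*(v/max(r,1e-9)*np.sin(r)),np.cos(r)])
    else: d=np.array([*v,1.])
    return -R.T@t, R.T@d
def atz(n,px,z,info=None):
    c,d=ray(n,px,info); return c+d*(z-c[2])/d[2]
def tri(*obs): # (name,px,info)
    A=np.zeros((3,3));b=np.zeros(3)
    for o in obs:
        c,d=ray(*o);d/=np.linalg.norm(d);P=np.eye(3)-np.outer(d,d);A+=P;b+=P@c
    return np.linalg.solve(A,b)
def bydepth(n,px,d,info=None):
    i=info or ctrl.camera_info(n);c,r=ray(n,px,i)
    return c+r*d/(np.array(i["R"])@r)[2]
def rel(target): # target TCP world -> shift along the tool axes
    s=ctrl.get_state();T=Rn.from_rotvec(s["tool_rot"])
    return np.round(T.inv().apply(np.array(target)-s["position"]),4)
def save(n,f):
    i=ctrl.camera_info(n);p,d=ctrl.get_image(n);cv2.imwrite(f"pics/{f}.png",p);np.save(f"pics/{f}.npy",d);np.save(f"pics/{f}_i.npy",i,allow_pickle=True);return p,d,i
E
python3 - <<'E'
from h import *
np.set_printoptions(precision=4,suppress=True)
for nm,px,z in [("p1",(100,202.5),.03),("p2",(189.4,202.5),.03),("p3",(188.6,241.1),.03),("p4",(98.3,241.1),.03),("grip",(144.7,250.3),.064),("tab",(131.1,262.2),.032),("A",(214.5,225.3),.058),("Afl",(215.3,226),.016),("B",(259.2,224.7),.058),("Bfl",(258,224.7),.016),("C",(311.7,248.5),.058),("Cfl",(310.5,248.5),.016),("cap",(369.3,255),.168),("disc",(360.5,253.8),.092)]:
    d=np.load("pics/top0.npy"); print(nm,atz("top",px,z),bydepth("top",px,d[round(px[1]),round(px[0])]))
for nm,a,b in [("grip",(144.7,250.3),(173.3,243.9)),("tab",(131.1,262.2),(161.4,266.7)),("A",(214.5,225.3),(235,222)),("p1",(100,202.5),(128,221.5)),("p3",(188.6,241.1),(213,242))]:
    print(nm,tri(("top",a),("scene",b)))
s=ctrl.get_state();print(Rn.from_rotvec(s["tool_rot"]).as_matrix())
i=ctrl.camera_info("wrist");print("wristcam in tool",Rn.from_rotvec(s["tool_rot"]).inv().apply(-i["R"].T@i["t"]-s["position"]))
E
```

```text
p1 [0.5129 0.3471 0.03  ] [0.5135 0.3489 0.0248]
p2 [0.5061 0.1    0.03  ] [0.5066 0.1006 0.0258]
p3 [0.3996 0.1031 0.03  ] [0.3998 0.1041 0.0228]
p4 [0.4067 0.3495 0.03  ] [0.4068 0.3511 0.0258]
grip [0.3782 0.2145 0.064 ] [0.3782 0.2118 0.0749]
tab [0.3472 0.2591 0.032 ] [0.3471 0.2597 0.0297]
A [0.4394 0.0292 0.058 ] [0.4415 0.0323 0.0182]
Afl [0.4396 0.0303 0.016 ] [0.4397 0.0303 0.0152]
B [ 0.4376 -0.0912  0.058 ] [ 0.4397 -0.0926  0.0173]
Bfl [ 0.4399 -0.0892  0.016 ] [ 0.4399 -0.0892  0.0164]
C [ 0.3699 -0.2301  0.058 ] [ 0.3695 -0.2369  0.0153]
Cfl [ 0.3696 -0.2334  0.016 ] [ 0.3696 -0.2334  0.0161]
cap [ 0.3514 -0.351   0.168 ] [ 0.3513 -0.3521  0.1644]
disc [ 0.3529 -0.351   0.092 ] [ 0.3537 -0.3428  0.1216]
grip [0.379  0.2138 0.0793]
tab [0.3467 0.2608 0.0235]
A [0.4402 0.0312 0.0511]
p1 [0.5126 0.346  0.033 ]
p3 [0.3999 0.1046 0.0248]
[[ 0.9428  0.3333 -0.0007]
 [ 0.3333 -0.9428  0.0015]
 [-0.0001 -0.0017 -1.    ]]
wristcam in tool [ 0.0788  0.0004 -0.1618]
```

```bash
python3 -m handwheel '[[0,0,0,0,0,0,10.5],[0,0,0,0,0,0,10.5],[0,0.039,-0.052,0,0,0,0],[0,0.039,-0.052,0,0,0,0],[0,0.039,-0.052,0,0,0,0],[0,0.039,-0.052,0,0,0,0],[0,0.039,-0.052,0,0,0,0],[0,0.039,-0.052,0,0,0,0],[0,0,-0.05,0,0,0,0],[0,0,-0.05,0,0,0,0],[0,0,-0.05,0,0,0,0],[0,0,0,0,0,0,0]]' 20; python3 -c "
from h import *
s=ctrl.get_state();print(np.round(s['joint_positions'],2),s['position'],Rn.from_rotvec(s['tool_rot']).as_matrix().round(3).tolist())"
```

```text
time: 1.6
position: [0.454, -0.1645, 0.2226]
tool_rot: [-3.141, 0.03, 0.0]
ft_force: [1.1, -1.0, -0.1]
grip_width: 0.005
grip_force: 0.0
[ 0.69 -0.02 -0.39  1.84 -0.01  1.32 -1.29] [ 0.45402231 -0.16445398  0.22258284] [[1.0, -0.019, -0.0], [-0.019, -1.0, 0.0], [-0.0, -0.0, -1.0]]
```

```bash
python3 -m handwheel '[[0,0,-0.06,0,0,0,0],[0,0,-0.06,0,0,0,0],[0,0,-0.06,0,0,0,0],[0,0,-0.06,0,0,0,0],[0,0,-0.06,0,0,0,0],[0,0,-0.06,0,0,0,0],[0,-0.025,-0.05,0,0,0,0],[0,-0.025,0,0,0,0,0],[0,0,0,0,0,0,0.0]]'; python3 -c "
from h import *
s=ctrl.get_state();print(np.round(s['joint_positions'],2),s['position'],Rn.from_rotvec(s['tool_rot']).as_matrix().round(3).tolist())
p,d,i=save('wrist','w1');print(-i['R'].T@i['t'],ctrl.get_state()['position'])"
```

```text
time: 2.72
position: [0.4138, 0.2421, 0.2223]
tool_rot: [3.14, -0.04, 0.0]
ft_force: [0.9, -0.9, 1.0]
grip_width: 0.004
grip_force: 0.0
[ 0.29 -0.02 -0.86  1.83 -0.01  1.32 -2.16] [0.41377477 0.24210791 0.22230308] [[1.0, -0.025, 0.0], [-0.025, -1.0, -0.001], [0.0, 0.001, -1.0]]
[0.49260804 0.24006795 0.38414213] [0.41509403 0.24119605 0.22244812]
```

View pics/w1.png

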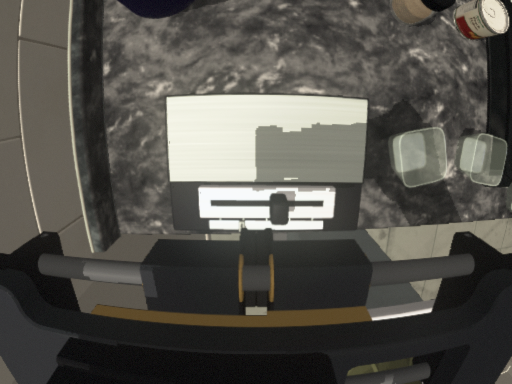

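The wrist picture shows the plate at (166–368, 97–182), the grip at about (279,207) and the tab at about (240,222) beside the shut fingers, which are left of the grip as wanted.

```bash
python3 -m handwheel '[[0,-0.022,-0.012,0.05,0,0,0],[0,0,0,0.06,0,0,0],[0,0,0,0.055,0,0,0],[0,0,0,0,0,0,0]]'; python3 -c "
from h import *
s=ctrl.get_state();print(np.round(s['joint_positions'],2),s['position'],s['ft_force'])"
```

```text
time: 3.28
position: [0.3906, 0.252, 0.054]
tool_rot: [3.139, -0.045, -0.014]
ft_force: [-0.6, -0.3, -0.0]
grip_width: 0.004
grip_force: 0.0
[ 0.22  0.18 -0.89  2.05  0.16  0.99 -2.36] [0.3905812  0.25199944 0.0539894 ] [-0.60957278 -0.2531747  -0.03462539]
```

```bash
python3 -m handwheel '[[0,0,0.02,0,0,0,0],[0,0,0.02,0,0,0,0],[0,0,0.012,0,0,0,0],[0,0,0.004,0,0,0,0],[0,0,0,0,0,0,0]]'; python3 -m handwheel '[[0,0,0.004,0,0,0,0],[0,0,0,0,0,0,0]]'; python3 -m handwheel '[[0,0,0.004,0,0,0,0],[0,0,0,0,0,0,0]]'; python3 -c "
from h import *
s=ctrl.get_state();print(np.round(s['joint_positions'],2),s['position'],s['ft_force'])"
```

```text
time: 3.9
position: [0.3931, 0.1988, 0.0591]
tool_rot: [-3.141, 0.044, -0.005]
ft_force: [0.2, -0.1, 1.5]
grip_width: 0.007
grip_force: 0.0
time: 4.15
position: [0.3918, 0.1951, 0.0579]
tool_rot: [-3.141, 0.042, -0.002]
ft_force: [1.1, 1.1, 0.1]
grip_width: 0.006
grip_force: 0.7
time: 4.4
position: [0.3912, 0.1905, 0.0575]
tool_rot: [3.141, -0.042, -0.0]
ft_force: [1.1, 0.7, 1.5]
grip_width: 0.005
grip_force: 0.6
[ 0.34  0.07 -0.87  2.12  0.07  0.97 -2.16] [0.39115218 0.19052304 0.05747679] [1.06905191 0.66475762 1.46401249]
```

```bash
for i in 1; do python3 -m handwheel '[[0,0,0.004,0,0,0,0],[0,0,0,0,0,0,0]]'; python3 -m handwheel '[[0,0,0.004,0,0,0,0],[0,0,0,0,0,0,0]]'; python3 -m handwheel '[[0,0,0.004,0,0,0,0],[0,0,0,0,0,0,0]]'; done | grep -E "pos|ft"
```

```text
position: [0.391, 0.1878, 0.0576]
ft_force: [0.8, 4.8, -0.1]
position: [0.391, 0.1874, 0.0578]
ft_force: [2.0, 13.5, -4.8]
position: [0.391, 0.1872, 0.0579]
ft_force: [2.2, 22.6, -11.7]
```

```bash
python3 -m handwheel '[[0,0,-0.012,0,0,0,0],[0,0.02,-0.005,-0.05,0,0,0],[0.02,0.02,0.0,-0.06,0,0,0],[0.04,0,0.06,-0.06,0,0,0],[0.05,0,0.06,0,0,0,0],[0.05,0,0.06,0,0,0,0],[0.05,0,0.06,0,0,0,0],[0.05,0,0.03,0,0,0,0],[0.05,0,0,0,0,0,0]]'; python3 -c "
from h import *
p,d,i=save('wrist','w2')
p,d,i=save('top','t2');cv2.imwrite('pics/t2c.png',cv2.resize(p[195:275,90:390],None,fx=2.66,fy=2.66,interpolation=cv2.INTER_CUBIC))"
```

```text
time: 6.28
position: [0.4227, -0.0624, 0.2102]
tool_rot: [3.141, -0.051, -0.005]
ft_force: [0.1, -0.6, -1.2]
grip_width: 0.567
grip_force: 0.0
```

View pics/w2.png

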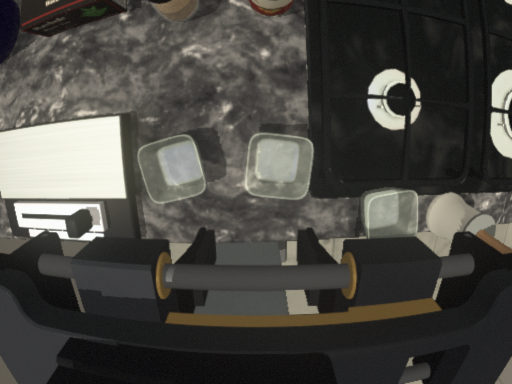

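The slider is at the right end (grip about 80,222). The glass rims have corners A (139,148),(192,136),(205,190),(152,203) and B (250,133),(313,136),(308,199),(246,195); C is at about (391,212), partly behind the fingers.

```bash
python3 - <<'E'
from h import *
np.set_printoptions(precision=4,suppress=True)
i=np.load("pics/w2_i.npy",allow_pickle=True).item();d=np.load("pics/w2.npy")
def rim(c,n,i,z=.058):
    P=np.array([atz(n,p,z,i)[:2] for p in c]);ctr=P.mean(0)
    a=np.degrees(np.arctan2(P[1,0]-P[0,0],-(P[1,1]-P[0,1])))  # edge vs -y
    b=np.degrees(np.arctan2(P[2,0]-P[3,0],-(P[2,1]-P[3,1])))
    return ctr,a,b,np.linalg.norm(P-ctr,axis=1)
print("A",rim([(139,148),(192,136),(205,190),(152,203)],"wrist",i))
print("B",rim([(250,133),(313,136),(308,199),(246,195)],"wrist",i))
for n,p in (("A",(180,167)),("B",(278,160)),("C",(391,213))): print(n,atz("wrist",p,.016,i),bydepth("wrist",p,d[p[1],p[0]],i))
T=lambda x,y:(190+x/3.96,200+(y-288)/3.96)
for n,c in (("A",[(40,348),(136,330),(153,428),(57,448)]),("B",[(223,332),(326,336),(325,440),(222,436)]),("C",[(426,434),(527,424),(540,522),(440,538)])):
    print(n,rim([T(*q) for q in c],"top",None))
E
```

```text
A (array([0.4411, 0.0311]), np.float64(8.216466683824157), np.float64(11.723399325788188), array([0.0447, 0.0447, 0.0443, 0.047 ]))
B (array([ 0.4404, -0.0883]), np.float64(-3.8628363082803903), np.float64(-5.632273753386309), array([0.0478, 0.0486, 0.0493, 0.0486]))
A [0.4358 0.0319 0.016 ] [0.4357 0.0322 0.0151]
B [ 0.44   -0.0895  0.016 ] [ 0.4401 -0.0895  0.0165]
C [ 0.3652 -0.2454  0.016 ] [ 0.3645 -0.2463  0.0143]
A (array([0.4393, 0.0296]), np.float64(9.085769823981405), np.float64(10.09485833291527), array([0.0475, 0.0478, 0.047 , 0.0481]))
B (array([ 0.4376, -0.0912]), np.float64(-3.819662894004226), np.float64(-3.8550745469903123), array([0.0506, 0.0493, 0.0504, 0.0491]))
C (array([ 0.3704, -0.231 ]), np.float64(3.9614673499003508), np.float64(7.230100140216224), array([0.049 , 0.0482, 0.0474, 0.0494]))
```

View pics/t2c.png

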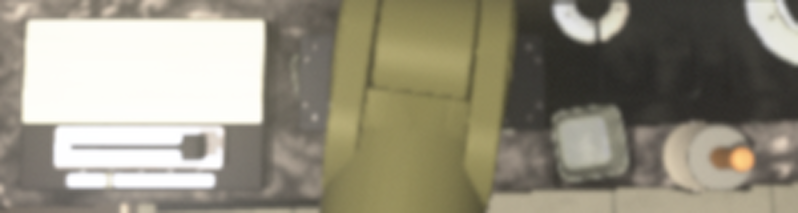

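```bash
python3 -m handwheel '[[0.087,-0.005,0.055,0,0,0,0],[0.087,-0.01,0.055,0,0,0,0],[0.087,-0.01,0.055,0,0,0,0],[0.087,-0.015,0.055,0,0,0,0],[0.087,-0.015,0.055,0,0,0,0],[0.087,0,0,0,0,0,0]]' | grep pos; python3 -c "
from h import *
print(rel([.352,-.351,.114]),ctrl.get_state()['tool_rot'])
p,d,i=save('wrist','w3')"
```

```text
position: [0.36, -0.3358, 0.2106]
[-0.0073  0.0154  0.0966] [ 3.14095547e+00 -5.07786915e-02 -2.47323965e-03]
```

View pics/w3.png

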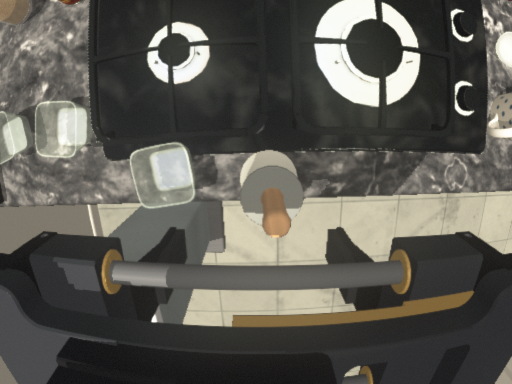

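The brush's disc is centred at about (271,190) and its cap at (276,230), between the open fingers. Glass C's rim corners are at (130,154), (187,143), (195,198), (140,208).

```bash
python3 - <<'E'
from h import *
np.set_printoptions(precision=4,suppress=True)
i=np.load("pics/w3_i.npy",allow_pickle=True).item()
print("cap",atz("wrist",(276,231),.168,i),"disc",atz("wrist",(271,190),.092,i))
print("cap tri",tri(("wrist",(276,231),i),("top",(369.1,254.9))),"disc",tri(("wrist",(271,190),i),("top",(360.5,253.8))))
P=np.array([atz("wrist",p,.058,i)[:2] for p in [(130,154),(187,143),(195,198),(140,208)]]);print("C",P.mean(0),P[1]-P[0],P[2]-P[3],atz("wrist",(171,168),.016,i))
E
```

```text
cap [ 0.3503 -0.3505  0.168 ] disc [ 0.361  -0.3505  0.092 ]
cap tri [ 0.3515 -0.3501  0.1704] disc [ 0.3545 -0.3533  0.076 ]
C [ 0.3715 -0.2305] [ 0.0078 -0.0686] [ 0.0103 -0.0687] [ 0.3726 -0.2294  0.016 ]
```

```bash
python3 -m handwheel '[[0.087,-0.008,0.016,0.0,0,0,0],[0.087,0,0,0.05,0,0,0],[0.087,0,0,0.046,0,0,0],[0.087,0,0,0,0,0,0],[0.0,0,0,0,0,0,0],[0,0,0,0,0,0,0],[0,0,0,0,0,0,0],[0,0,0,0,0,0,0],[0,0,0,0,0,0,0],[0,0,0,0,0,0,0]]' 30; python3 -m handwheel '[[0,0,0,0,0,0,0],[0,0,0,0,0,0,0]]'
```

```text
time: 8.43
position: [0.3535, -0.3486, 0.115]
tool_rot: [3.141, -0.042, -0.0]
ft_force: [0.3, 0.7, -1.5]
grip_width: 0.4
grip_force: 0.0
time: 8.68
position: [0.3534, -0.3486, 0.1149]
tool_rot: [-3.141, 0.042, 0.0]
ft_force: [0.4, -0.8, -1.4]
grip_width: 0.239
grip_force: 29.8
```

```bash
python3 -m handwheel '[[0,0,0,0.0,0,0,0],[0,0,0,-0.05,0,0,0],[0,0,0,-0.055,0,0,0],[0,0.01,-0.054,0,0,0,0],[0,0.01,-0.054,0,0,0,0],[0,0.01,-0.054,0,0,0,0],[0,0.01,-0.054,0,0,0,0],[0,0.01,-0.054,0,0,0,0],[0,0.01,-0.054,0,0,0,0],[0,0.01,-0.04,0,0,0,0],[0,0,0,0,0,0,0]]'; python3 -c "
from h import *
print(rel([.440,.0305,.15]))
p,d,i=save('wrist','w4')"
```

```text
time: 10.05
position: [0.4334, 0.0171, 0.2201]
tool_rot: [-3.141, 0.031, -0.001]
ft_force: [0.5, -0.1, -0.9]
grip_width: 0.239
grip_force: 29.8
[ 0.0063 -0.0135  0.0702]
```

View pics/w4.png

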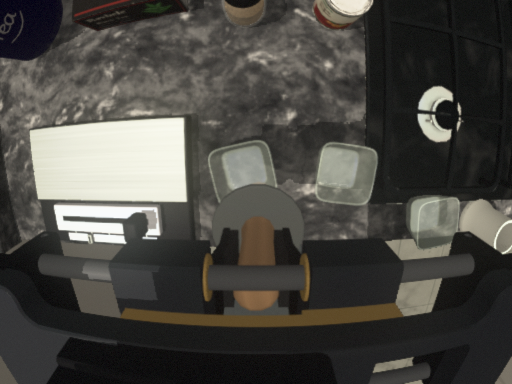

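Glass A's back rim corners are at (208,153) and (268,140); B's rim is at (320,143), (378,147), (372,206), (316,200). The brush is held vertically, its disc centred at about (258,222).

```bash
python3 - <<'E'
from h import *
np.set_printoptions(precision=4,suppress=True)
i=np.load("pics/w4_i.npy",allow_pickle=True).item()
P=np.array([atz("wrist",p,.058,i)[:2] for p in [(320,143),(378,147),(372,206),(316,200)]]);print("B",P.mean(0),P[1]-P[0])
P=np.array([atz("wrist",p,.058,i)[:2] for p in [(208,153),(268,140)]]);m=P.mean(0);e=P[1]-P[0];e/=np.linalg.norm(e);print("A",P,m+np.array([e[1],-e[0]])*.0345)
s=ctrl.get_state()['position'];z=s[2]-.107+.078
print("disc",atz("wrist",(258,222),z+.006,i)-s)
E
```

```text
B [ 0.4399 -0.0882] [-0.0034 -0.0701]
A [[0.4667 0.0698]
 [0.4795 0.0034]] [0.4392 0.0301]
disc [ 0.0061  0.001  -0.023 ]
```

```bash
python3 -m handwheel '[[0,0.006,-0.0135,0,0,0,0],[0,0,0,0,0,0,0],[0,0,0,0.05,0,0,0],[0,0,0,0.043,0,0,0],[0,0,0,0,0,0,0],[0,0,0,0,0,0,0]]'
```

```text
time: 10.85
position: [0.4406, 0.0265, 0.1284]
tool_rot: [-3.141, 0.043, -0.003]
ft_force: [-0.2, 0.5, -1.0]
grip_width: 0.237
grip_force: 30.0
```

```bash
python3 -m handwheel '[[0,0,-0.003,-0.03,0,0,0],[0,0,0,0,0,0,0],[0,0,0,0,0,0,0]]' | grep -E 'pos|ft'; python3 -m handwheel '[[0,0,0,0.03,0,0,0],[0,0,0,0,0,0,0],[0,0,0,0.001,0,0,0]]'|grep -E 'pos|ft'; python3 -m handwheel '[[0,0,0,-0.045,0,0,0],[0,0,0,-0.045,0,0,0],[0,0,0.04,0,0,0,0],[0,0,0.045,0,0,0,0],[0,0,0.03,0,0,0,0],[0,0,0,0,0,0,0]]' ; python3 -c "
from h import *
print(rel([.439,-.089,.127]))"
```

```text
position: [0.4401, 0.0295, 0.1577]
ft_force: [0.3, -0.6, -2.1]
position: [0.4398, 0.0297, 0.1264]
ft_force: [-0.5, 0.4, -0.5]
time: 12.35
position: [0.4366, -0.0879, 0.2168]
tool_rot: [3.141, -0.05, 0.002]
ft_force: [0.4, 0.8, -1.4]
grip_width: 0.241
grip_force: 30.0
[0.0023 0.001  0.0898]
```

```bash
cat >> h.py <<'E'
def cloud(d,i,n="wrist"):
    v,u=np.mgrid[0:384,0:512];K=i["intrinsics"];x=(u-K[0,2])/K[0,0];y=(v-K[1,2])/K[1,1]
    if n=="wrist":
        r=np.hypot(x,y)+1e-9;k=np.tan(np.minimum(r,1.4))/r;x,y=x*k,y*k
    P=np.stack([x*d,y*d,d],-1)[(d>0)&((n!="wrist")|(np.hypot(u-K[0,2],v-K[1,2])<1.25*K[0,0]))]
    return (P-i["t"])@i["R"]
def glasses(d,i,n="wrist",z0=.04,z1=.068,box=(.25,.41+.15,-.4,.36)):
    P=cloud(d,i,n);P=P[(P[:,2]>z0)&(P[:,2]<z1)&(P[:,0]>box[0])&(P[:,0]<box[1])&(P[:,1]>box[2])&(P[:,1]<box[3])]
    g=((P[:,:2]-[box[0],box[2]])/.002).astype(int);m=np.zeros((400,400),np.uint8);m[g[:,0],g[:,1]]=255
    m=cv2.morphologyEx(m,cv2.MORPH_CLOSE,np.ones((5,5)));k,l,st,c=cv2.connectedComponentsWithStats(m)
    for j in range(1,k):
        if st[j,4]<60: continue
        q=np.argwhere(l==j).astype(np.float32)*.002+[box[0],box[2]];(cx,cy),(w,h),a=cv2.minAreaRect(q.astype(np.float32))
        print("blob c",np.round([cx+.001,cy+.001],4),"size",np.round([w,h],3),"ang",round(a,1))
E
python3 - <<'E'
from h import *
for f in("w2","w3","w4"):
    print(f);glasses(np.load(f"pics/{f}.npy"),np.load(f"pics/{f}_i.npy",allow_pickle=True).item())
print("now");p,d,i=save('wrist','w5');glasses(d,i)
E
```

```text
w2
blob c [ 0.3623 -0.3355] size [0.026 0.058] ang 60.8
blob c [ 0.45  -0.244] size [0.218 0.214] ang -0.0
blob c [ 0.4401 -0.0875] size [0.072 0.072] ang 83.7
blob c [0.441 0.032] size [0.073 0.073] ang 11.3
blob c [ 0.486 -0.387] size [0.146 0.024] ang -0.0
w3
blob c [ 0.447 -0.244] size [0.214 0.224] ang 90.0
blob c [ 0.4399 -0.0881] size [0.074 0.072] ang 82.4
blob c [0.443 0.02 ] size [0.072 0.054] ang 0.0
blob c [ 0.486 -0.388] size [0.022 0.146] ang 90.0
w4
blob c [ 0.447 -0.245] size [0.216 0.224] ang 90.0
blob c [ 0.3681 -0.3365] size [0.021 0.055] ang 46.5
blob c [ 0.44   -0.0877] size [0.074 0.073] ang 81.9
blob c [0.4471 0.0338] size [0.061 0.072] ang 14.0
now
blob c [ 0.3622 -0.3349] size [0.027 0.058] ang 60.8
blob c [ 0.452 -0.244] size [0.214 0.214] ang 90.0
blob c [0.4414 0.0317] size [0.072 0.072] ang 12.1
blob c [ 0.486 -0.387] size [0.024 0.146] ang 90.0
blob c [ 0.45  -0.088] size [0.074 0.054] ang 90.0
```

```bash
python3 -m handwheel '[[0,0.003,0.0,0,0,0,0],[0,0,0,0.045,0,0,0],[0,0,0,0.045,0,0,0],[0,0,0,0,0,0,0],[0,0,0,0,0,0,0]]' | grep -E 'pos|ft';python3 -m handwheel '[[0,0,0,-0.03,0,0,0],[0,0,0,0,0,0,0],[0,0,0,0,0,0,0]]' | grep -E 'pos|ft'; python3 -m handwheel '[[0,0,0,0.03,0,0,0],[0,0,0,0,0,0,0],[0,0,0,0.001,0,0,0]]'|grep -E 'pos|ft'; python3 -m handwheel '[[0,0,0,-0.045,0,0,0],[0,0,0,-0.045,0,0,0],[0,-0.02,0.045,0,0,0,0],[0,-0.02,0.045,0,0,0,0],[0,-0.02,0.045,0,0,0,0],[0,0,0,0,0,0,0]]' |grep -E 'pos|ft|grip'; python3 -c "
from h import *
print(rel([.371,-.231,.127]))
p,d,i=save('wrist','w6');glasses(d,i,box=(.25,.405,-.4,.36));glasses(d,i)"
```

```text
position: [0.4408, -0.0848, 0.1276]
ft_force: [0.1, 0.4, -0.4]
position: [0.4401, -0.0854, 0.1568]
ft_force: [-0.1, 0.0, -0.6]
position: [0.4397, -0.0853, 0.1254]
ft_force: [-0.3, -0.8, -0.9]
position: [0.3743, -0.2225, 0.216]
ft_force: [-0.5, 0.6, -1.0]
grip_width: 0.242
grip_force: 30.0
[-0.0031  0.0085  0.089 ]
blob c [ 0.355 -0.349] size [0.056 0.056] ang 90.0
blob c [ 0.379 -0.229] size [0.076 0.052] ang 90.0
blob c [ 0.355 -0.349] size [0.056 0.056] ang 90.0
blob c [ 0.456 -0.244] size [0.214 0.206] ang 90.0
blob c [ 0.44   -0.0878] size [0.073 0.071] ang 82.4
blob c [0.4414 0.0319] size [0.072 0.074] ang 11.3
blob c [ 0.486 -0.388] size [0.022 0.146] ang 90.0
```

```bash
python3 -m handwheel '[[0,-0.003,0.008,0,0,0,0],[0,0,0,0.045,0,0,0],[0,0,0,0.044,0,0,0],[0,0,0,0,0,0,0],[0,0,0,0,0,0,0]]' | grep -E 'pos|ft';python3 -m handwheel '[[0,0,0,-0.03,0,0,0],[0,0,0,0,0,0,0],[0,0,0,0,0,0,0]]' | grep -E 'pos|ft'; python3 -m handwheel '[[0,0,0,0.03,0,0,0],[0,0,0,0,0,0,0],[0,0,0,0.001,0,0,0]]'|grep -E 'pos|ft'; python3 -m handwheel '[[0,0,0,-0.045,0,0,0],[0,0,0,-0.045,0,0,0],[0,-0.004,0.045,0,0,0,0],[0,-0.004,0.045,0,0,0,0],[0,-0.005,0.025,0,0,0,0],[0,0,0,0,0,0,0]]' |grep -E 'pos|ft|grip'; python3 -c "
from h import *
print(rel([.3538,-.3487,.115]))
p,d,i=save('wrist','w7');glasses(d,i,box=(.25,.405,-.4,.36));glasses(d,i)"
```

```text
position: [0.374, -0.2267, 0.1276]
ft_force: [-0.7, -0.4, -1.0]
position: [0.3732, -0.2268, 0.1568]
ft_force: [0.9, 0.5, -1.5]
position: [0.3729, -0.2266, 0.1254]
ft_force: [-0.5, 0.4, -1.5]
position: [0.3559, -0.3435, 0.2157]
ft_force: [1.2, 0.3, -1.3]
grip_width: 0.239
grip_force: 30.0
[-0.002   0.0052  0.1007]
blob c [ 0.3714 -0.2298] size [0.072 0.073] ang 7.1
blob c [ 0.447 -0.244] size [0.214 0.224] ang 90.0
blob c [ 0.4399 -0.088 ] size [0.073 0.072] ang 81.9
blob c [0.4418 0.0122] size [0.043 0.074] ang 88.2
blob c [ 0.485 -0.388] size [0.022 0.148] ang 90.0
```

Scrubbing is done. Next I hang the brush up.

```bash
python3 -m handwheel '[[0,-0.002,0.005,0,0,0,0],[0,0,0,0,0,0,0],[0,0,0,0.03,0,0,0],[0,0,0,0.03,0,0,0],[0,0,0,0.03,0,0,0],[0,0,0,0,0,0,0]]'; python3 -c "
from h import *
print(rel([.3538,-.3487,.115]))"
```

```text
time: 17.5
position: [0.3533, -0.3443, 0.1231]
tool_rot: [-3.138, 0.04, 0.006]
ft_force: [-0.6, -0.4, -1.0]
grip_width: 0.238
grip_force: 30.0
[0.0006 0.0044 0.0081]
```

```bash
python3 -m handwheel '[[0,0,0.0045,0,0,0,0],[0,0,0,0.008,0,0,0],[0,0,0,0,0,0,0]]'| grep -E 'pos|ft'; python3 -m handwheel '[[0.06,0,0,0,0,0,0],[0.06,0,0,0,0,0,0],[0.06,0,0,0,0,0,0],[0.06,0,0,0,0,0,0],[0.06,0,0,0,0,0,0],[0.06,0,0,-0.03,0,0,0],[0.087,0,0,-0.06,0,0,0],[0.087,0.04,0,-0.01,0,0,0],[0.087,0,0,0,0,0,0]]'; python3 - <<'E'
from h import *
p,d,i=save('wrist','w8');glasses(d,i,box=(.25,.405,-.4,.36))
P=cloud(d,i);Q=P[(abs(P[:,0]-.354)<.05)&(abs(P[:,1]+.349)<.05)]
for a,b in((.085,.1),(.155,.175)):
    q=Q[(Q[:,2]>a)&(Q[:,2]<b)];print(a,len(q),q.mean(0),(q.min(0)+q.max(0))/2)
cv2.imwrite("pics/w8c.png",cv2.resize(p[100:260,100:420],None,fx=2,fy=2))
E
```

```text
position: [0.3544, -0.3507, 0.1171]
ft_force: [0.5, 0.6, -0.6]
time: 19.0
position: [0.3977, -0.3511, 0.2186]
tool_rot: [3.14, -0.036, 0.006]
ft_force: [-0.2, -0.3, -1.0]
grip_width: 0.937
grip_force: 0.0
blob c [ 0.3717 -0.2292] size [0.071 0.073] ang 7.6
0.085 1989 [ 0.36150765 -0.35098251  0.091735  ] [ 0.35700257 -0.35089173  0.09323403]
0.155 436 [ 0.36088405 -0.35098567  0.16378931] [ 0.35987283 -0.35116989  0.16211174]
```

View pics/w8c.png

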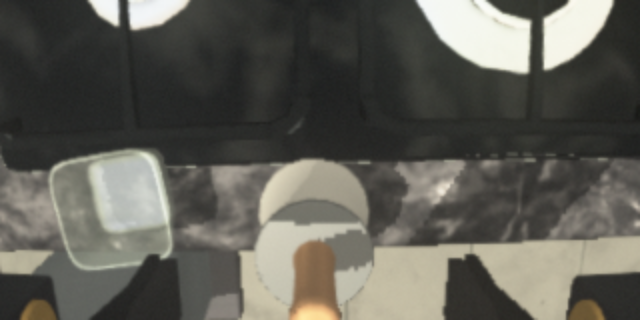

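The brush hangs upright with its disc flat on the holder's rim (crop about 315,255), and glass C stands free at crop (110,210).

```bash
python3 -m handwheel '[[0.087,0,0,0,0,0,-9],[0.087,-0.02,-0.06,0,0,0,0],[0.087,-0.02,-0.06,0,0,0,0],[0.087,0,0,0,0,0,0]]'; python3 -c "
from h import *
print(rel([.3715,-.2295,.028]))
p,d,i=save('wrist','w9');glasses(d,i,box=(.25,.405,-.4,.36));glasses(d,i,box=(.4,.5,-.15,.09))"
```

```text
time: 19.55
position: [0.337, -0.236, 0.2159]
tool_rot: [-3.134, -0.208, 0.005]
ft_force: [-0.0, -1.6, -0.5]
grip_width: 0.998
grip_force: 0.0
[ 0.0356 -0.0018  0.1878]
blob c [ 0.3608 -0.3341] size [0.024 0.056] ang 64.4
blob c [ 0.3716 -0.2292] size [0.071 0.072] ang 6.7
blob c [ 0.4376 -0.0874] size [0.073 0.077] ang 80.5
blob c [0.4386 0.0318] size [0.076 0.073] ang 12.5
blob c [ 0.457 -0.143] size [0.012 0.084] ang 90.0
```

```bash
python3 -m handwheel '[[0.087,0.0355,-0.002,0,0,0,0],[0.087,0,0,0,0,0,0],[0.087,0,0,0.06,0,0,0],[0.087,0,0,0.06,0,0,0],[0.087,0,0,0,0,0,0]]'; python3 -c "
from h import *
print(rel([.3715,-.2292,.028]))"
```

```text
time: 20.23
position: [0.3705, -0.2315, 0.0928]
tool_rot: [-3.128, -0.202, 0.013]
ft_force: [-0.5, 0.0, -0.1]
grip_width: 1.001
grip_force: 0.0
[ 0.0018 -0.0017  0.0648]
```

```bash
python3 -m handwheel '[[0.087,0.001,-0.002,0.03,0,0,0],[0.087,0,0,0.034,0,0,0],[0.087,0,0,0,0,0,0],[0.04,0,0,0,0,0,0],[0.04,0,0,0,0,0,0],[0.04,0,0,0,0,0,0],[0.04,0,0,0,0,0,0]]' 20; python3 -m handwheel '[[0.04,0,0,0,0,0,0],[0.04,0,0,0,0,0,0],[0.04,0,0,0,0,0,0]]'
```

```text
time: 21.1
position: [0.3767, -0.2312, 0.0346]
tool_rot: [3.133, 0.205, 0.003]
ft_force: [-0.7, 0.7, 6.5]
grip_width: 0.806
grip_force: 19.2
time: 21.48
position: [0.3767, -0.2312, 0.0346]
tool_rot: [3.133, 0.205, 0.003]
ft_force: [0.5, 0.8, 7.2]
grip_width: 0.812
grip_force: 19.2
```

```bash
python3 -m handwheel '[[0.04,0,0,-0.01,0,0,0],[0.04,0,0,-0.03,0,0,0],[0.04,0,0,-0.05,0,0,0],[0.04,0.0,0,-0.05,0,0,0],[0.04,0,0,0,0,0,0]]'; python3 -m handwheel '[[0.04,0.025,-0.05,0,0,0,0],[0.04,0.025,-0.055,0,0,0,0],[0.04,0.01,-0.055,0,0,0,9],[0.04,0,-0.055,0,0,0,0],[0.04,0,-0.055,0,0,0,0],[0.04,0,-0.055,0,0,0,0],[0.04,0,-0.055,0,0,0,0],[0.04,0,-0.055,0,0,0,0],[0.04,0,-0.055,0,0,0,0],[0.04,0,-0.01,0,0,0,0],[0.04,0,0,0,0,0,0]]';  python3 -c "
from h import *
print(rel([.4585,.301,.068]))
p,d,i=save('wrist','w10');glasses(d,i,box=(.35,.5,-.15,.09))"
```

```text
time: 22.1
position: [0.3779, -0.2321, 0.1776]
tool_rot: [3.129, 0.204, 0.011]
ft_force: [0.9, 0.8, -1.5]
grip_width: 0.805
grip_force: 19.9
time: 23.48
position: [0.4224, 0.2757, 0.172]
tool_rot: [3.141, -0.039, -0.004]
ft_force: [0.4, -1.1, -1.0]
grip_width: 0.806
grip_force: 19.9
[ 0.0357 -0.0263  0.1039]
blob c [0.4415 0.0323] size [0.072 0.073] ang 11.3
blob c [ 0.4386 -0.0571] size [0.061 0.024] ang 11.3
```

View pics/w10.png

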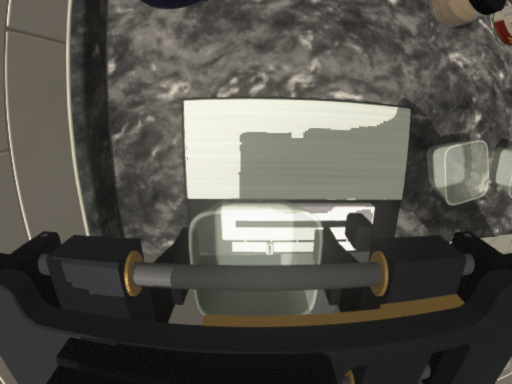

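The held glass is level, and the plate is free at corners (184,100), (410,107), (404,200), (187,199). The slider grip is at about (358,228), i.e. still off.

```bash
python3 - <<'E'
from h import *
np.set_printoptions(precision=4,suppress=True)
i=np.load("pics/w10_i.npy",allow_pickle=True).item()
P=np.array([atz("wrist",p,.03,i) for p in [(184,100),(410,107),(404,200),(187,199)]]);print(P,P.mean(0))
print(rel([.463,.2985,.067]))
E
python3 -m handwheel '[[0.04,0.02,-0.012,0,0,0,0],[0.04,0.02,-0.012,0,0,0,0],[0.04,0,0,0.03,0,0,0],[0.04,0,0,0.03,0,0,0],[0.04,0,0,0,0,0,0]]'; python3 -c "
from h import *
print(rel([.463,.2985,.067]))"
```

```text
[[0.515  0.3472 0.03  ]
 [0.509  0.1039 0.03  ]
 [0.4017 0.1032 0.03  ]
 [0.409  0.3512 0.03  ]] [0.4587 0.2264 0.03  ]
[ 0.0396 -0.0253  0.105 ]
time: 24.15
position: [0.4629, 0.2951, 0.1107]
tool_rot: [3.137, -0.046, -0.007]
ft_force: [0.9, -0.8, -0.4]
grip_width: 0.808
grip_force: 19.9
[ 0.0002 -0.0036  0.0436]
```

```bash
python3 -m handwheel '[[0.04,0,-0.004,0.03,0,0,0],[0.04,0,0,0.012,0,0,0],[0.04,0,0,0,0,0,0]]'; python3 -m handwheel '[[0.04,0,0,0.002,0,0,0],[0.04,0,0,0,0,0,0]]' | grep -E "pos|ft"
```

```text
time: 24.52
position: [0.4641, 0.3018, 0.0711]
tool_rot: [3.14, -0.043, -0.001]
ft_force: [-0.5, 0.0, -0.4]
grip_width: 0.802
grip_force: 19.9
position: [0.4645, 0.3028, 0.0698]
ft_force: [-0.4, -0.0, -1.3]
```

```bash
python3 -m handwheel '[[0.04,0,0,0.003,0,0,0],[0.04,0,0,0.0,0,0,0]]' | grep -E "pos|ft"; python3 -m handwheel '[[0.04,0,0,0.003,0,0,0],[0.04,0,0,0,0,0,0]]' | grep -E "pos|ft"
```

```text
position: [0.4639, 0.3026, 0.0659]
ft_force: [0.3, 0.0, -0.6]
position: [0.4645, 0.3035, 0.0642]
ft_force: [-1.4, -1.3, 6.4]
```

```bash
python3 -m handwheel '[[0.087,0,0,0,0,0,0],[0.087,0,0,0,0,0,0],[0.087,0,0,0,0,0,0],[0.087,0,0,0,0,0,0],[0.087,0,0,-0.06,0,0,0],[0.087,0,0,-0.06,0,0,0],[0.087,-0.03,0.06,0,0,0,0],[0.087,0,0.06,0,0,0,0],[0.087,0,0.06,0,0,0,0],[0.087,0,0.06,0,0,0,0],[0.087,0,0,0,0,0,0]]'; python3 -c "
from h import *
p,d,i=save('wrist','w11');glasses(d,i,box=(.35,.5,-.15,.09));print('plate');glasses(d,i,z0=.07,z1=.095,box=(.4,.52,.09,.36))"
```

```text
time: 26.65
position: [0.4295, 0.0623, 0.1828]
tool_rot: [3.139, -0.057, -0.0]
ft_force: [0.9, -0.3, 0.3]
grip_width: 1.002
grip_force: 0.0
blob c [ 0.4401 -0.0875] size [0.073 0.072] ang 82.4
blob c [0.4411 0.0326] size [0.072 0.072] ang 10.0
blob c [ 0.457 -0.143] size [0.012 0.084] ang 90.0
plate
blob c [0.459 0.305] size [0.072 0.072] ang 0.0
```

```bash
python3 -m handwheel '[[0.087,0,0,0,0,0,-10.3],[0.087,0,0,0,0,0,-10.3],[0.087,0,0,0,0,0,-10.3],[0.087,0,0,0,0,0,-10.3],[0.087,0,0,0,0,0,-10.3],[0.087,0,0,0,0,0,-10.3],[0.087,0,0,0,0,0,-10.3],[0.087,0,0,0,0,0,-10.3],[0.087,0,0,0,0,0,-10.3],[0.087,0,0,0,0,0,-10.3],[0.087,0,0,0,0,0,0]]'; python3 -c "
from h import *
s=ctrl.get_state();m=Rn.from_rotvec(s['tool_rot']).as_matrix();print(np.degrees(np.arctan2(m[1,0],m[0,0])),s['joint_positions'].round(2))
print(rel([.441,.032,.03]))
p,d,i=save('wrist','w12');glasses(d,i,box=(.35,.5,-.15,.09))
"
```

```text
time: 28.08
position: [0.4297, 0.0694, 0.1829]
tool_rot: [-1.987, -2.433, -0.0]
ft_force: [-0.1, 0.3, 0.0]
grip_width: 1.002
grip_force: 0.0
101.53171935355608 [ 0.54 -0.11 -0.7   1.98 -0.08  1.25  0.07]
[-0.0389  0.0036  0.1529]
blob c [ 0.4115 -0.0934] size [0.028 0.067] ang 23.4
blob c [0.4414 0.0321] size [0.073 0.073] ang 11.3
blob c [ 0.4626 -0.0638] size [0.025 0.055] ang 40.6
```

```bash
python3 -m handwheel '[[0.087,-0.039,0.0035,0,0,0,0],[0.087,0,0,0,0,0,0],[0.087,0,0,0.055,0,0,0],[0.087,0,0,0.04,0,0,0],[0.087,0,0,0,0,0,0]]'; python3 -c "
from h import *
print(rel([.441,.032,.03]))"
```

```text
time: 28.75
position: [0.4381, 0.0312, 0.0857]
tool_rot: [-1.985, -2.428, 0.005]
ft_force: [-0.2, -0.2, 0.4]
grip_width: 1.002
grip_force: 0.0
[0.0001 0.0033 0.0557]
```

```bash
python3 -m handwheel '[[0.087,0,0.003,0.025,0,0,0],[0.087,0,0,0.03,0,0,0],[0.087,0,0,0,0,0,0],[0.04,0,0,0,0,0,0],[0.04,0,0,0,0,0,0],[0.04,0,0,0,0,0,0],[0.04,0,0,0,0,0,0],[0.04,0,0,0,0,0,0]]' 20; python3 -m handwheel '[[0.04,0,0,-0.01,0,0,0],[0.04,0,0,-0.03,0,0,0],[0.04,0,0,-0.05,0,0,0],[0.04,0.0,0,-0.05,0,0,0],[0.04,0,0,0,0,0,0]]'
```

```text
time: 29.75
position: [0.4447, 0.0306, 0.0343]
tool_rot: [1.988, 2.431, 0.001]
ft_force: [-2.3, 0.0, 6.2]
grip_width: 0.812
grip_force: 19.3
time: 30.38
position: [0.4469, 0.031, 0.1774]
tool_rot: [1.983, 2.426, 0.007]
ft_force: [0.5, -0.8, -2.9]
grip_width: 0.81
grip_force: 19.9
```

```bash
python3 -m handwheel '[[0.04,0,0,0,0,0,6.5],[0.04,0,0,0,0,0,6.5],[0.04,0.049,0.003,0,0,0,0],[0.04,0.049,0.003,0,0,0,0],[0.04,0.049,0.003,0,0,0,0],[0.04,0.049,0.003,0,0,0,0],[0.04,0,0,0,0,0,0]]'|grep pos; python3 -c "
from h import *
s=ctrl.get_state();m=Rn.from_rotvec(s['tool_rot']).as_matrix();print(np.degrees(np.arctan2(m[1,0],m[0,0])))
print(rel([.4575,.2265,.0645]))
p,d,i=save('wrist','w13');print('plate');glasses(d,i,z0=.07,z1=.095,box=(.4,.52,.09,.36));glasses(d,i,box=(.35,.5,-.15,.09))"
```

```text
position: [0.4593, 0.231, 0.1724]
88.91318531943745
[-0.0049 -0.0015  0.1078]
plate
blob c [0.459 0.305] size [0.072 0.072] ang 90.0
```

```bash
python3 -m handwheel '[[0.04,-0.005,-0.002,0,0,0,0],[0.04,0,0,0,0,0,0],[0.04,0,0,0.04,0,0,0],[0.04,0,0,0.04,0,0,0],[0.04,0,0,0,0,0,0]]'|grep pos; python3 -c "
from h import *
print(rel([.4575,.2265,.0643]))"
```

```text
position: [0.4568, 0.219, 0.0906]
[0.0075 0.0006 0.0263]
```

```bash
python3 -m handwheel '[[0.04,0.006,0,0.012,0,0,0],[0.04,0,0,0.006,0,0,0],[0.04,0,0,0.004,0,0,0],[0.04,0,0,0,0,0,0]]'|grep -E "pos|ft"; python3 -m handwheel '[[0.04,0,0,0.004,0,0,0],[0.04,0,0,0.0,0,0,0]]' | grep -E "pos|ft"
```

```text
position: [0.4592, 0.2273, 0.0711]
ft_force: [0.5, 0.2, -0.5]
position: [0.459, 0.2272, 0.0668]
ft_force: [-0.3, -0.2, -1.4]
```

```bash
python3 -m handwheel '[[0.04,0,0,0.003,0,0,0],[0.04,0,0,0.0,0,0,0]]' | grep -E "pos|ft";  python3 -m handwheel '[[0.087,0,0,0,0,0,0],[0.087,0,0,0,0,0,0],[0.087,0,0,0,0,0,0],[0.087,0,0,0,0,0,0],[0.087,0,0,-0.06,0,0,0],[0.087,0,0,-0.06,0,0,0],[0.087,-0.06,0,0,0,0,0],[0.087,-0.06,0,0,0,0,0],[0.087,-0.06,0,0,0,0,0],[0.087,-0.06,0,0,0,0,0],[0.087,-0.05,-0.01,0,0,0,6],[0.087,0,0,0,0,0,0]]'; python3 -c "
from h import *
s=ctrl.get_state();m=Rn.from_rotvec(s['tool_rot']).as_matrix();print(np.degrees(np.arctan2(m[1,0],m[0,0])))
p,d,i=save('wrist','w14');glasses(d,i,box=(.35,.5,-.19,.09));print('plate');glasses(d,i,z0=.07,z1=.095,box=(.4,.52,.09,.36))
print(rel([.440,-.088,.03]))"
```

```text
position: [0.4593, 0.2276, 0.0643]
ft_force: [-0.0, 0.1, 2.5]
time: 34.42
position: [0.4403, -0.0666, 0.1838]
tool_rot: [2.371, 2.06, -0.002]
ft_force: [-0.7, 0.2, -0.1]
grip_width: 1.001
grip_force: 0.0
81.9847222562121
blob c [ 0.4399 -0.0873] size [0.071 0.072] ang 83.7
blob c [ 0.4556 -0.1432] size [0.088 0.019] ang 7.3
plate
[-0.0241  0.0023  0.1539]
```

```bash
python3 -m handwheel '[[0.087,-0.022,0.002,0,0,0,0],[0.087,0,0,0,0,0,0],[0.087,0,0,0.055,0,0,0],[0.087,0,0,0.04,0,0,0],[0.087,0,0,0,0,0,0]]'|grep pos; python3 -c "
from h import *
print(rel([.440,-.0873,.03]))"
```

```text
position: [0.4382, -0.0818, 0.0867]
[-0.0053  0.0028  0.0567]
```

```bash
python3 -m handwheel '[[0.087,-0.005,0.002,0.025,0,0,0],[0.087,0,0,0.03,0,0,0],[0.087,0,0,0,0,0,0],[0.04,0,0,0,0,0,0],[0.04,0,0,0,0,0,0],[0.04,0,0,0,0,0,0],[0.04,0,0,0,0,0,0],[0.04,0,0,0,0,0,0]]' 20; python3 -m handwheel '[[0.04,0,0,-0.01,0,0,0],[0.04,0,0,-0.03,0,0,0],[0.04,0,0,-0.05,0,0,0],[0.04,0.0,0,-0.05,0,0,0],[0.04,0,0,0,0,0,-7]]'; python3 -m handwheel '[[0.04,0.055,0.005,0,0,0,0],[0.04,0.055,0.005,0,0,0,0],[0.04,0.055,0.005,0,0,0,0],[0.04,0.055,0.003,0,0,0,0],[0.04,0,0,0,0,0,0]]'|grep pos; python3 -c "
from h import *
s=ctrl.get_state();m=Rn.from_rotvec(s['tool_rot']).as_matrix();print(np.degrees(np.arctan2(m[1,0],m[0,0])))
print(rel([.455,.150,.0645]))
p,d,i=save('wrist','w15');print('plate');glasses(d,i,z0=.07,z1=.095,box=(.4,.52,.09,.36))"
```

```text
time: 36.1
position: [0.4427, -0.0898, 0.0355]
tool_rot: [2.361, 2.07, 0.001]
ft_force: [-2.3, 2.0, 6.2]
grip_width: 0.805
grip_force: 21.7
time: 36.72
position: [0.4448, -0.0901, 0.179]
tool_rot: [2.222, 2.209, 0.005]
ft_force: [0.1, 0.1, -1.9]
grip_width: 0.804
grip_force: 21.8
position: [0.4612, 0.1358, 0.175]
89.98143013898017
[ 0.014  -0.0064  0.1106]
plate
blob c [0.459 0.256] size [0.126 0.072] ang 90.0
```

```bash
python3 -m handwheel '[[0.04,0.011,-0.006,0,0,0,0],[0.04,0,0,0,0,0,0],[0.04,0,0,0.03,0,0,0],[0.04,0,0,0.04,0,0,0],[0.04,0,0,0,0,0,0]]'|grep pos; python3 -c "
from h import *
print(rel([.456,.1485,.0655]))"
```

```text
position: [0.4535, 0.1397, 0.1018]
[0.0088 0.0026 0.0362]
```

```bash
python3 -m handwheel '[[0.04,0.008,0.002,0.015,0,0,0],[0.04,0,0,0.012,0,0,0],[0.04,0,0,0.004,0,0,0],[0.04,0,0,0,0,0,0]]'|grep -E "pos|ft"; python3 -m handwheel '[[0.04,0,0,0.004,0,0,0],[0.04,0,0,0.0,0,0,0]]' | grep -E "pos|ft"
```

```text
position: [0.4581, 0.1489, 0.0733]
ft_force: [-0.7, -0.2, -0.6]
position: [0.458, 0.1491, 0.069]
ft_force: [-1.5, 0.2, -1.7]
```

```bash
python3 -m handwheel '[[0.04,0,0,0.004,0,0,0],[0.04,0,0,0.0,0,0,0]]' | grep -E "pos|ft";  python3 -m handwheel '[[0.087,0,0,0,0,0,0],[0.087,0,0,0,0,0,0],[0.087,0,0,0,0,0,0],[0.087,0,0,0,0,0,0],[0.087,0,0,-0.06,0,0,0],[0.087,0,0,-0.06,0,0,0],[0,0,0,0,0,0,0],[0,0,-0.03,0,0,0,0],[0,-0.014,-0.037,0,0,0,0],[0,0,0,0,0,0,0],[0,0,0,0,0,0,0]]'; python3 - <<'E'
from h import *
s=ctrl.get_state();m=Rn.from_rotvec(s['tool_rot']).as_matrix();print(np.degrees(np.arctan2(m[1,0],m[0,0])),s['joint_positions'].round(2))
p,d,i=save('wrist','w16');
P=cloud(d,i);q=P[(P[:,2]>.068)&(P[:,2]<.088)&(abs(P[:,0]-.376)<.025)&(abs(P[:,1]-.17)<.04)];print(len(q));print(q.min(0),q.max(0)) if len(q) else 0
q=P[(P[:,2]>.07)&(P[:,2]<.095)&(P[:,0]>.41)&(P[:,1]>.1)];print(q.min(0),q.max(0))
cv2.imwrite("pics/w16.png",p)
E
```

```text
position: [0.4585, 0.1495, 0.0655]
ft_force: [-1.2, -0.4, 4.6]
time: 40.4
position: [0.3911, 0.1358, 0.1847]
tool_rot: [2.232, 2.21, -0.0]
ft_force: [0.6, 0.4, 0.9]
grip_width: 0.515
grip_force: 0.0
89.4534781956129 [ 0.6  -0.21 -0.88  2.02 -0.17  1.26 -0.22]
632
[0.36510993 0.15898845 0.0688561 ] [0.39220361 0.18000689 0.08013871]
[0.41993584 0.11544841 0.07000359] [0.70622257 0.35977459 0.09497913]
```

View pics/w16.png

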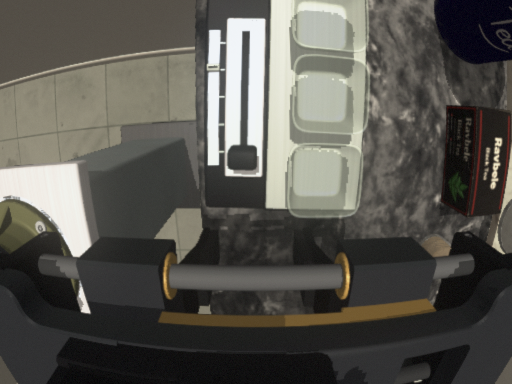

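All three glasses stand on the plate at (325,180), (325,95), (325,25). The grip is at (242,157) at the off end, and the tab is at about (212,67).

```bash
python3 -m handwheel '[[0,0,0,0,0,0,0],[0,0,0,0,0,0,0],[0,0,0,0,0,0,0],[0,0,0,0.05,0,0,0],[0,0,0,0.05,0,0,0],[0,0,0,0,0,0,0]]'; python3 - <<'E'
from h import *
i=np.load("pics/w16_i.npy",allow_pickle=True).item()
print("tab",atz("wrist",(212,67),.032,i),"line pts",atz("wrist",(218.5,67),.032,i),tri(("wrist",(212,67),i),("top",(131.1,262.2))))
print(rel([.3905,.137,.055]),ctrl.get_state()['joint_positions'].round(2))
E
```

```text
time: 41.2
position: [0.3877, 0.1355, 0.0825]
tool_rot: [-2.226, -2.208, 0.008]
ft_force: [-0.3, -0.0, 0.2]
grip_width: 0.005
grip_force: 0.0
tab [0.34710413 0.26195234 0.032     ] line pts [0.35395631 0.26162144 0.032     ] [0.34609117 0.26315011 0.0198065 ]
[0.0015 0.003  0.0274] [ 0.61 -0.05 -0.97  2.14 -0.05  1.03 -0.34]
```

```bash
python3 -m handwheel '[[0,0,0.003,0.015,0,0,0],[0,0,0,0.013,0,0,0],[0,0,0,0,0,0,0]]'|grep -E "pos|ft"; python3 -m handwheel '[[0,0.015,0,0,0,0,0],[0,0.02,0,0,0,0,0],[0,0.02,0,0,0,0,0],[0,0.015,0.0,0,0,0,0],[0,0,0,0,0,0,0]]'
```

```text
position: [0.3938, 0.1359, 0.0573]
ft_force: [0.1, 0.7, 0.3]
time: 42.2
position: [0.395, 0.2069, 0.0579]
tool_rot: [2.23, 2.213, 0.002]
ft_force: [-0.3, -0.0, 0.6]
grip_width: 0.005
grip_force: 0.0
```

```bash
python3 -m handwheel '[[0,0.012,-0.004,0,0,0,0],[0,0.012,-0.003,0,0,0,0],[0,0.004,0,0,0,0,0],[0,0,0,0,0,0,0]]'; python3 - <<'E'
from h import *
p,d,i=save('wrist','w17');P=cloud(d,i);q=P[(P[:,2]>.074)&(P[:,2]<.082)&(abs(P[:,0]-.376)<.02)&(abs(P[:,1]-.25)<.05)];print(len(q));print(q.min(0),q.max(0)) if len(q) else 0
p2,d2,i2=save('top','t17')
c=cv2.resize(p[0:260,60:360],None,fx=1.6,fy=1.6,interpolation=cv2.INTER_CUBIC)
t=cv2.resize(p2[235:275,100:180],None,fx=4,fy=4,interpolation=cv2.INTER_CUBIC)
o=np.zeros((416,800,3),np.uint8);o[:,:480]=c;o[:160,480:]=t
cv2.imwrite("pics/c17.png",o)
E
```

```text
time: 42.7
position: [0.3876, 0.2342, 0.0571]
tool_rot: [-2.231, -2.211, 0.0]
ft_force: [-0.3, -0.0, 0.4]
grip_width: -0.001
grip_force: 0.0
1997
[0.36758447 0.23754932 0.07401422] [0.39564114 0.26629034 0.08199255]
```

View pics/c17.png

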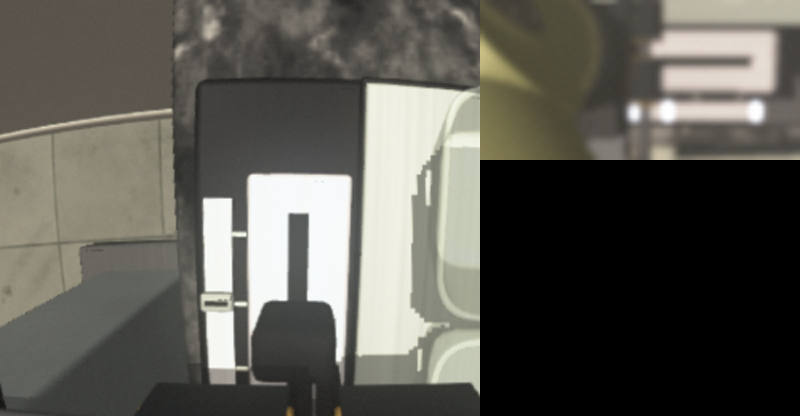

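The enlarged wrist view shows the tab's dark line at crop (216,302), full image (195,189), and the grip top's far edge at crop y about 303, full image (243,189).

```bash
python3 - <<'E'
from h import *
i=np.load("pics/w17_i.npy",allow_pickle=True).item();d=np.load("pics/w17.npy")
for px,z in (((195,188.8),.032),((205,188.8),.032),((243,189.5),.078),((243,240),.078)): print(px,atz("wrist",px,z,i),bydepth("wrist",px,d[round(px[1]),round(px[0])],i))
# profile of grip top along column 240
for v in range(180,244,3): print(v,bydepth("wrist",(240,v),d[v,240],i).round(4))
E
```

```text
(195, 188.8) [0.34811082 0.26268798 0.032     ] [0.34823741 0.26284336 0.03258354]
(205, 188.8) [0.35485177 0.26261127 0.032     ] [0.35425497 0.26173129 0.0287002 ]
(243, 189.5) [0.38204513 0.2743335  0.078     ] [0.38063486 0.26619704 0.04792554]
(243, 240) [0.38144353 0.2471199  0.078     ] [0.38123692 0.24524737 0.0739618 ]
180 [0.3784 0.2697 0.0381]
183 [0.3784 0.2679 0.0386]
186 [0.3783 0.2659 0.0384]
189 [0.3787 0.2658 0.0452]
192 [0.3791 0.266  0.0528]
195 [0.3794 0.2657 0.058 ]
198 [0.3796 0.2656 0.0636]
201 [0.38   0.2661 0.0705]
204 [0.3802 0.2657 0.0743]
207 [0.3803 0.265  0.077 ]
210 [0.3803 0.2634 0.0771]
213 [0.3803 0.2623 0.0787]
216 [0.3802 0.2605 0.0779]
219 [0.3802 0.2588 0.0777]
222 [0.3802 0.2572 0.078 ]
225 [0.3801 0.2557 0.0784]
228 [0.3801 0.2539 0.0779]
231 [0.38   0.252  0.0774]
234 [0.38   0.2505 0.0779]
237 [0.3799 0.2487 0.0777]
240 [0.3832 0.2718 0.1313]
243 [0.3832 0.2708 0.1313]
```

```bash
python3 -m handwheel '[[0,0.003,0,0,0,0,0],[0,0.003,0,0,0,0,0],[0,0,0,0,0,0,0]]'|grep -E "pos|ft"; python3 - <<'E'
from h import *
p,d,i=save('wrist','w18')
for v in range(160,200,4): print(v,bydepth("wrist",(240,v),d[v,240],i).round(4))
v,u=np.mgrid[170:215,188:202];print([ (y,int(p[y,190:200].mean())) for y in range(185,212)])
E
```

```text
position: [0.3879, 0.2401, 0.0569]
ft_force: [0.2, -1.5, -0.6]
160 [0.379  0.2884 0.0388]
164 [0.3789 0.2858 0.0385]
168 [0.3789 0.2835 0.0395]
172 [0.3788 0.2807 0.0382]
176 [0.3788 0.2784 0.0391]
180 [0.3787 0.2755 0.0376]
184 [0.3786 0.273  0.038 ]
188 [0.3785 0.2703 0.0377]
192 [0.3793 0.2714 0.0511]
196 [0.3797 0.2716 0.0601]
[(185, 246), (186, 246), (187, 246), (188, 246), (189, 243), (190, 219), (191, 154), (192, 183), (193, 213), (194, 219), (195, 212), (196, 169), (197, 88), (198, 75), (199, 115), (200, 176), (201, 199), (202, 201), (203, 227), (204, 244), (205, 245), (206, 246), (207, 245), (208, 245), (209, 245), (210, 245), (211, 245)]
```

```bash
python3 - <<'E'
from h import *
i=np.load("pics/w18_i.npy",allow_pickle=True).item();d=np.load("pics/w18.npy")
print(atz("wrist",(195,197.7),.032,i),d[198,195])
Q=np.array([bydepth("wrist",(u,v),d[v,u],i) for v in range(188,208) for u in(192,195,198)]);q=Q[(Q[:,2]>.029)];print(q.min(0),q.max(0),len(q))
# warmer yaw from the plate's front edge / strip
P=cloud(d,i);q=P[(P[:,2]>.069)&(P[:,2]<.082)&(P[:,0]>.36)&(P[:,0]<.398)&(P[:,1]>.255)&(P[:,1]<.29)];
for x in (.37,.374,.378,.382,.386,.39): 
  r=q[abs(q[:,0]-x)<.002]; print(x,r[:,1].max().round(4) if len(r) else None)
E
```

```text
[0.3480043  0.26243437 0.032     ] 0.1955159
[0.34536112 0.25800849 0.02970353] [0.35022779 0.26615303 0.0325828 ] 35
0.37 0.2719
0.374 0.272
0.378 0.2719
0.382 0.2716
0.386 0.2716
0.39 0.2716
```

```bash
python3 -m handwheel '[[0,-0.012,0,0,0,0,0],[0,0,0,-0.05,0,0,0],[0,0,0,-0.06,0,0,0],[0,-0.05,0,-0.03,0,0,0],[0,-0.06,0.02,0,0,0,0],[0,-0.06,0.02,0,0,0,0],[0,0,0,0,0,0,0],[0,0,0,0,0,0,0]]'|grep -E "pos|ft"; python3 - <<'E'
from h import *
p,d,i=save('wrist','w19');glasses(d,i,z0=.07,z1=.095,box=(.4,.52,.09,.38))
P=cloud(d,i);q=P[(P[:,2]>.07)&(P[:,2]<.082)&(P[:,0]>.36)&(P[:,0]<.398)&(P[:,1]>.23)&(P[:,1]<.29)];print(q.min(0),q.max(0))
t,_,_=save('top','t19');o=cv2.resize(t[195:275,90:390],None,fx=2.66,fy=2.66,interpolation=cv2.INTER_CUBIC);w=cv2.resize(p,(480,360));c=np.zeros((o.shape[0]+360,800,3),np.uint8);c[:o.shape[0],:o.shape[1]]=o;c[o.shape[0]:,:480]=w;cv2.imwrite("pics/c19.png",c)
E
```

```text
position: [0.4256, 0.0599, 0.1969]
ft_force: [-0.0, -0.1, -0.0]
blob c [0.457 0.185] size [0.138 0.072] ang 87.8
[0.36860164 0.25116249 0.07025023] [0.3938177  0.2535344  0.07585949]
```

View pics/c19.png

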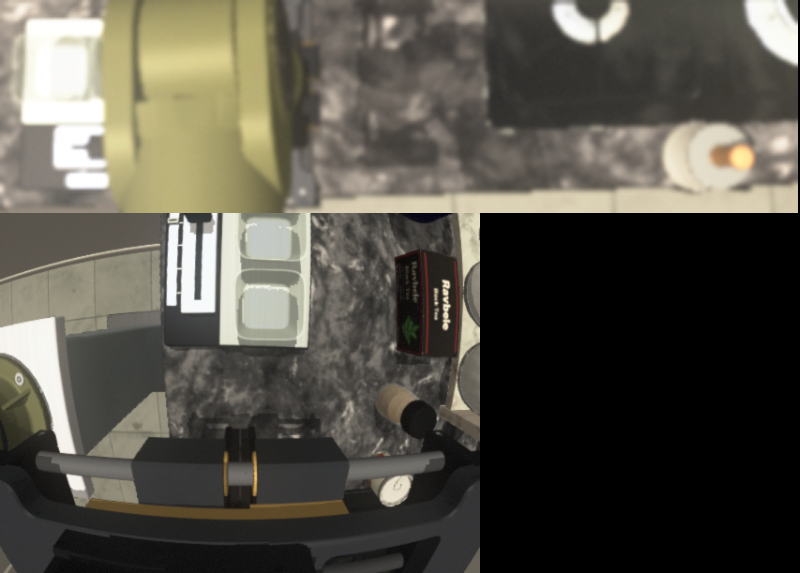

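The brush hangs in its holder (top-view crop 742,158). All three glasses stand on the plate, and the grip is level with the tab (grip centre y about 0.2612 m, level line 0.2614 m).

```bash
python3 -c "
from bench import ctrl
print(ctrl.close_job())"
```

```text
the job is handed in; nothing more can be done
None
```

I handed the job in (no verdict shown): slider pushed off, all three glasses scrubbed left to right, brush back in its holder, glasses upright on the hot plate, and slider level with the marker tab by my measurement.

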